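Post the used flux jar through the self-closing flap of the waste bin

TASK

Dispose of the used flux jar, the small one with the black lid, in the red waste bin: set it upright into the square throat on top, push it down through the sprung flap until it drops inside, and let the flap close again behind it. The throat may sit off the middle of the lid, so feel for it gently instead of forcing the jar or the fingers against the bin, and do not disturb the grease jar or the solder reel.

Things in the scene. Friction and masses are not known exactly. Their poses are not given: they have to be found in the camera images.
- flux_jar: Used flux jar, loose, standing upright on the desk: amber, black screw lid fixed on. Round, 45 mm in diameter all the way up, 42 mm high, 75 to 120 g. Origin at the centre of its underside, z up.
- bin: Red self-closing waste bin, fixed to the desk, 190 (x) x 170 (y) mm, its lid's top 170 mm high, empty inside, slippery. Origin at the centre of its underside, z up, x towards its back; turned up to 0.35 rad from the world's x. Its front (-x) has a yellow plate with a diamond. On the lid is a yellow flap unit, 84 (x) x 126 (y) x 12 mm, its top 182 mm above the desk.
- flap (a joint): Angle (rad) of the sprung steel flap under the throat, its top 18 mm below the unit's top: 0 level, 1.5 hanging down. 56 mm long, hinged 8 mm behind the throat's back edge. It carries the jar, which stands in the throat, 24 mm of it above the unit, till pushed: 4 to 6 N at first, then less. The jar tips off and drops when its top is 0 to 36 mm below the unit's top; the flap then shuts by itself.
- grease_jar: Bystander, loose: white jar with a red lid, 55 mm in diameter, 50 mm high. Origin at the centre of its underside.
- solder_reel: Bystander, loose: black and silver reel lying flat, 52 mm in diameter, 28 mm high. Origin at the centre of its underside.
- lid_middle (a point): Middle of the flap unit's range, 20 mm behind the bin's middle, level with the unit's top. The unit's square throat, 49 x 49 mm, 12 mm deep, sides along the bin's x and y, is centred here in the bin's x but -15 to +15 mm off along its y (clamped immovably in slots). That offset is not measured: see or feel it. Closed fingers fit in, up to 40 mm deep; fingers round the jar do not.
There are look-alikes about, which are no part of the job. Of the things that look like the flux_jar, take the one that is farthest to the robot's right at the start.

How it is judged:
On the way, in this order (a step that is already met when the one before it is completed fails the run):
1. the flux jar stands upright in the throat, at least 6 mm deep (z of flux_jar in the frame of bin between 0.14 and 0.176 m and horizontal distance between flux_jar and lid_middle below 0.02 m and angle between flux_jar's own z axis and vertical below 0.25 rad), for 0.1 s.
2. the jar is pushed down and swings the flap open by more than 0.5 rad (z of flux_jar in the frame of bin below 0.155 m and horizontal distance between flux_jar and lid_middle below 0.04 m and value of joint flap above 0.5 rad), for 0.05 s.
At the end, for the whole second after the job is handed in: The flux jar lies at rest inside the bin, at its bottom, in any attitude, and the flap is shut behind it (below 0.06 rad) (z of flux_jar in the frame of bin below 0.06 m and height (world z) of flux_jar above -0.01 m and x of flux_jar in the frame of bin between -0.095 and 0.095 m and y of flux_jar in the frame of bin between -0.085 and 0.085 m and value of joint flap below 0.06 rad and linear speed of flux_jar below 0.03 m/s); the robot touches nothing.
It fails at once if the jar is pressed against the bin, its throat or its flap with more than 35 N (contact force between flux_jar and bin above 35 N).
It fails at once if the fingers or the arm press on the bin, its throat or its flap with more than 35 N (contact force between any of the fingers, the arm and bin above 35 N).
It fails at once if the grease jar or the solder reel is moved more than 15 mm (distance of any of grease_jar, solder_reel from where it was at the start of the episode above 0.015 m).
It also fails if it takes over 58 s, if anything falls off the work surface, if the arm or the gripper's body presses on something with over 40 N, if the wrist force passes 120 N, or if a joint passes its speed limit or range.

ROBOT

A 6-joint arm with a two-finger parallel gripper is mounted at the origin on a cart in front of the work surface, level with it; the furniture and walls round the work are solid. World frame = base frame: x ahead of the robot, y to its left, z up, the work surface at z = 0. Lengths are in m, angles in rad, forces in N, time in s.
With the tool pointing down it reaches from about 0.25 to 0.725 m from the base axis. Payload 9.7 kg.
Tool frame: the origin (TCP) lies between the finger pads; the fingertips stand 11 mm ahead of it and the grasp point (between the pads) lies 8 mm behind it; z points along the fingers, y is the line along which they close (so a half turn about z gives the same grasp; the last joint's range is limited). The gripper opens to 85 mm and grips with 20 to 120 N. Pads are 22 mm wide; open, the fingers measure 114 mm over their backs; the gripper's body (76 mm by 85 mm) begins 54 mm behind the grasp point. The pads swing forward as they close: fully open they stand 13 mm farther back than shut.
Start: joints at [1.294, 0.087, 0.176, 1.66, 0, 1.571], TCP at [0.15, 0.529, 0.242] pointing down, gripper open.
Joint ranges: [-3.13, 3.13], [-0.85, 1.81], [-1.15, 1.24], [-2.2, 2.28], [-1.44, 1.52], [-3.14, 3.14]. Speed limits (rad/s): [2.22, 2.22, 2.57, 3.14, 3.14, 3.14].

INTERFACE

Orientations are given as a rotation vector (axis times angle).
In Python, from plant import robot, viewer, ticket gives the robot as it stands. The module is installed in compiled form; this text tells all that it offers. Calls block until the motion is done:
- robot.reach(position, orientation): joint-space move of the TCP to a pose.
- robot.servo_line(position, max_speed=0.15, rot=None, until_force=None): straight line of the TCP; rot=None keeps the orientation; max_speed is the mean speed in m/s. With until_force (N) it stops when the force on the tool has changed by that much, and returns True; else False.
- robot.move_joints(angles): joint-space move.
- robot.set_gripper(opening, grip_force=None): finger opening in m; grip_force is the grip in N (None keeps the last); returns when the fingers have stopped.
- robot.wait(seconds).
- robot.ik(position, orientation): joint angles nearest the present ones, or None.
- robot.observe(): the state.
- viewer.get_image(name): name is "scene" or "top" or "wrist"; returns (picture, depth): 480x640x3 uint8, red, green, blue; 480x640 float32, m along the optical axis (not along the pixel's ray), 0 where there is no reading.
- viewer.get_calibration(name): a dict with "mtx" (3x3 intrinsics, pixels), "pose" (4x4, takes a point from camera to world coordinates). Camera axes: x right, y up, looking along -z (the intrinsics and any distortion apply to the point x, -y, -z); pixel columns grow to the right and rows downward; lengths in m; the calibration is good to about 2 mm. A picture is of the moment at which its call begins: read the wrist's pose just before it. get_calibration takes no time and is no camera call; for the wrist camera it gives the pose at the moment of the call.
A pose or a line that the arm cannot do raises robot.Unreachable and nothing moves.
- ticket.job_done(): hands the job in; it is judged then, once.
The state is a dict: "time": time; "q": joint angles; "joint_vel": joint speeds; "effort": joint torques, N m; "tool_pos": TCP position; "tcp_rot": TCP orientation; "contact_force": force on the tool from outside, world axes, zero at the start; "ft_torque": the same for the moment, N m; "grip_width": finger opening in m; "grasp_force": force on a finger pad.
Only numpy, scipy, OpenCV 4.12 (cv2) and the standard library are available. Lean on these libraries where they do the work, as an engineer would, in place of code of your own. Each camera call takes 0.05 s, during which the arm holds its last target. There are 200 camera calls.

## Working session

There is one attempt and no reset: what is moved stays moved. The work goes in short steps, each a Python script; the robot and the scene stay as the last script left them, time stands still between calls to the robot, and variables do not carry over. Pictures are saved under pics/ and viewed, at most 10 in all, crops included, and the job is handed in when it is done.

```bash
mkdir -p pics
cat > h.py <<'E'
import numpy as np, cv2
from plant import robot, viewer, ticket
def snap(n,f=None):
    c=viewer.get_calibration(n); im,d=viewer.get_image(n)
    if f: cv2.imwrite('pics/'+f,im[:,:,::-1])
    return im,d,c
def cloud(d,c):
    K=c['mtx'];P=c['pose'];v,u=np.mgrid[0:480,0:640]
    p=np.stack([(u-K[0,2])/K[0,0]*d,-(v-K[1,2])/K[1,1]*d,-d],-1)
    return p@P[:3,:3].T+P[:3,3]
E
python3 - <<'E'
from h import *
a=snap('top','top.png');b=snap('scene','scene.png')
for n,x in (('t',a),('s',b)):
    np.savez(n+'.npz',im=x[0],d=x[1],K=x[2]['mtx'],P=x[2]['pose']); print(x[2])
print(robot.observe())
E
```

```text
{'mtx': array([[486.42162788,   0.        , 323.65236127],
       [  0.        , 486.42162788, 235.58686603],
       [  0.        ,   0.        ,   1.        ]]), 'pose': array([[-0.0091273 ,  0.99433401, -0.10590832,  0.42668727],
       [-0.99991372, -0.0100762 , -0.00842805,  0.10774259],
       [-0.00944745,  0.10582226,  0.99434018,  1.04789098],
       [ 0.        ,  0.        ,  0.        ,  1.        ]])}
{'mtx': array([[470.41380698,   0.        , 322.97327663],
       [  0.        , 470.41380698, 237.7568031 ],
       [  0.        ,   0.        ,   1.        ]]), 'pose': array([[ 0.82051466,  0.41331489, -0.39487529,  0.19967484],
       [-0.57121608,  0.56670946, -0.59376139, -0.3981689 ],
       [-0.02163086,  0.71274904,  0.70108553,  0.71678771],
       [ 0.        ,  0.        ,  0.        ,  1.        ]])}
{'time': 0.1, 'q': array([1.29398379e+00, 8.74271458e-02, 1.75199650e-01, 1.65980150e+00,
       4.30530475e-05, 1.57080789e+00]), 'joint_vel': array([ 0.00037681, -0.00044331,  0.0004872 , -0.00133651, -0.00015757,
        0.00087727]), 'effort': array([ 7.87753033e-04, -5.21560514e+01,  4.65654266e+01,  1.60886702e-02,
        4.02996011e-05,  1.13947337e-05]), 'tool_pos': array([0.15024512, 0.52887705, 0.24163478]), 'tcp_rot': array([-4.33417817e-01, -3.11133627e+00,  1.90830359e-03]), 'contact_force': array([0.85463756, 0.4744354 , 0.26883009]), 'ft_torque': array([ 0.05975445, -0.01441084, -0.05794544]), 'grasp_force': 0.0, 'grip_width': 0.08521588832593571}
```

View pics/top.png

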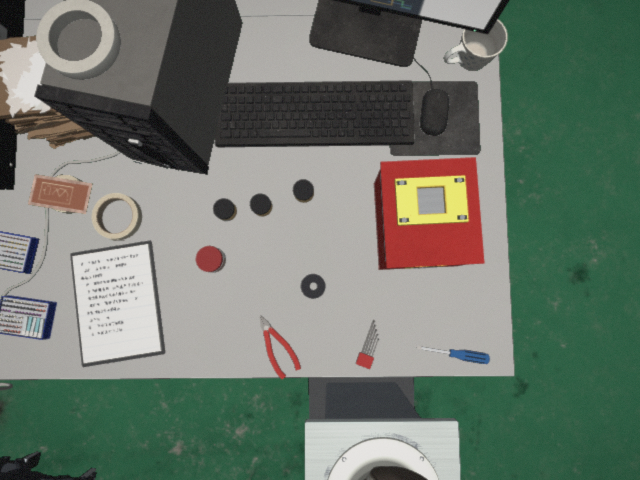

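View pics/scene.png

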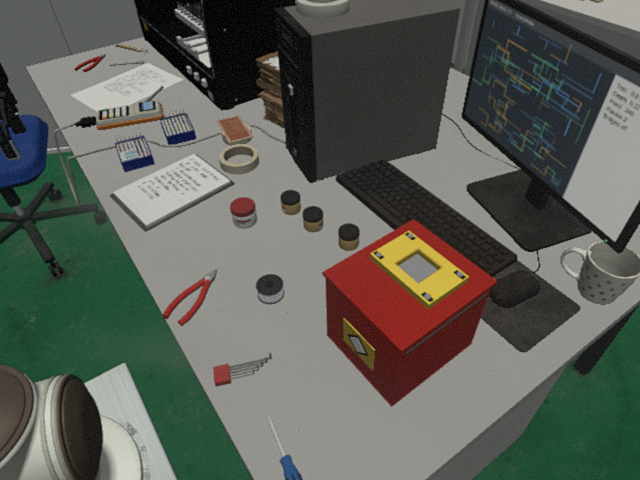

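Top view: three black-lidded amber jars at (224,209), (261,204) and (303,190). The last one is farthest to the robot's right (image +x is world -y), so it's the candidate. The grease jar is at (210,259), the reel at (313,286), the bin's flap unit near (432,200) and its throat near (431,200). Next I'll measure these and enlarge the candidate.

```bash
cat > m.py <<'E'
from h import *
def ld(n):
    z=np.load(n+'.npz'); c=dict(mtx=z['K'],pose=z['P']); return z['im'],z['d'],c
def ray(c,uv,z):
    uv=np.atleast_2d(uv).astype(float);K=c['mtx'];P=c['pose']
    r=np.c_[(uv[:,0]-K[0,2])/K[0,0],-(uv[:,1]-K[1,2])/K[1,1],-np.ones(len(uv))]@P[:3,:3].T
    return P[:3,3]+r*((z-P[2,3])/r[:,2])[:,None]
if __name__=='__main__':
  for n in 'ts':
    im,d,c=ld(n);W=cloud(d,c); hsv=cv2.cvtColor(im,cv2.COLOR_RGB2HSV)
    print(n)
    seeds={'t':[(224,209,.042),(261,204,.042),(303,190,.042),(313,286,.028),(209,259,.05)],'s':[(290,197,.042),(313,213,.042),(349,231,.042)]}[n]
    for u,v,h in seeds:
        if h==.05: m=((hsv[...,1]>120)&((hsv[...,0]<10)|(hsv[...,0]>170)))
        else: m=im.max(2)<70
        k,l,s,ce=cv2.connectedComponentsWithStats(m.astype(np.uint8))
        i=l[v,u]
        if i==0: i=l[v+6,u+6]
        p=ray(c,ce[i],h)[0]; print((u,v),'area',s[i],'ctr',p.round(4),'depthz',np.median(W[v-4:v+5,u-4:u+5,2]).round(4))
    y=((hsv[...,0]>22)&(hsv[...,0]<35)&(hsv[...,1]>120)&(hsv[...,2]>100)).astype(np.uint8)
    k,l,s,ce=cv2.connectedComponentsWithStats(y); i=1+np.argmax(s[1:,4]); y=(l==i).astype(np.uint8)
    cs,h=cv2.findContours(y,cv2.RETR_CCOMP,cv2.CHAIN_APPROX_NONE)
    cs=sorted(cs,key=cv2.contourArea)[::-1]
    for q,z in zip(cs[:2],(.182,.182)):
        p=ray(c,q[:,0],z)[:,:2].astype(np.float32); r=cv2.minAreaRect(p); print('yellow',cv2.contourArea(q),np.round(r[0],4),np.round(r[1],4),r[2])
    print('yellow z',np.median(W[y>0][:,2]))
  im=ld('t')[0][150:310,190:340]; cv2.imwrite('pics/crop.png',cv2.resize(np.ascontiguousarray(im[:,:,::-1]),None,fx=3.7,fy=3.7,interpolation=cv2.INTER_CUBIC))
E
python3 m.py
```

```text
t
(224, 209) area [214 199  21  21 335] ctr [0.5923 0.3248 0.042 ] depthz 0.0424
(261, 204) area [251 194  20  21 324] ctr [0.6016 0.2484 0.042 ] depthz 0.0429
(303, 190) area [294 180  19  21 317] ctr [0.6306 0.1588 0.042 ] depthz 0.0424
(313, 286) area [302 275  23  23 346] ctr [0.4302 0.1404 0.028 ] depthz 0.0044
(209, 259) area [196 247  26  24 499] ctr [0.488 0.353 0.05 ] depthz 0.0503
yellow 3132.0 [ 0.5816 -0.0787] [0.0843 0.1264] 2.2126753330230713
yellow 773.5 [ 0.5812 -0.0782] [0.0524 0.0522] 2.152724504470825
yellow z 0.1822193633166599
s
(290, 197) area [281 190  19  16 238] ctr [0.5933 0.3224 0.042 ] depthz 0.0449
(313, 213) area [303 207  20  16 267] ctr [0.6025 0.2457 0.042 ] depthz 0.0447
(349, 231) area [339 224  20  17 289] ctr [0.6318 0.1558 0.042 ] depthz 0.0444
yellow 3304.0 [ 0.5835 -0.0792] [0.0852 0.1275] 2.0480995178222656
yellow 788.0 [ 0.5826 -0.0799] [0.0511 0.051 ] 1.899024248123169
yellow z 0.1836341953214235
```

View pics/crop.png

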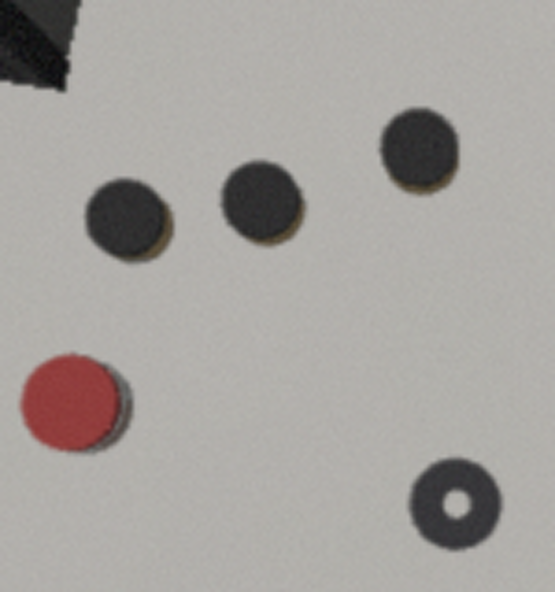

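The jars match the description: all three lids sit at z≈0.042 and are about 45 mm wide. I'm taking the top-view one at (303,190), at about (0.631, 0.157), because it's farthest right. The throat is at about (0.582, -0.079) with a yaw of about 0.037. Next I'll move over the jar and look with the wrist camera.

```bash
cat >> h.py <<'E'
def down(psi): return np.pi*np.array([-np.sin(psi/2),np.cos(psi/2),0])
E
python3 - <<'E'
from h import *
R=down(.037)
print(robot.ik([.582,-.079,.25],R),robot.ik([.631,.157,.033],R))
robot.reach([.631,.157,.20],R)
im,d,c=snap('wrist','w1.png'); np.savez('w1.npz',im=im,d=d,K=c['mtx'],P=c['pose'])
o=robot.observe();print(o['time'],o['tool_pos'],o['q'],c['pose'].round(3))
E
```

```text
[-0.13491426  0.18205588  0.29656811  1.68530856  0.         -0.17191426] [0.24385968 0.34175373 0.06995447 1.29899707 0.         0.20685968]
2.3333 [0.63070666 0.15796489 0.20019156] [2.45356038e-01 3.23450845e-01 3.69950200e-01 1.61705285e+00
 1.24997816e-04 2.07166280e-01] [[-0.038 -0.958 -0.285  0.558]
 [ 0.999 -0.037 -0.011  0.157]
 [-0.    -0.286  0.958  0.331]
 [ 0.     0.     0.     1.   ]]
```

View pics/w1.png

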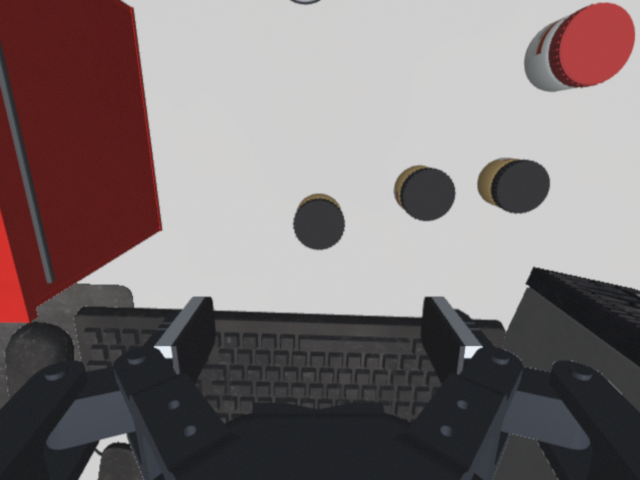

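The wrist view shows the target lid at (319,223), the other two at (427,194) and (519,186), and the grease jar at (592,45). Next I'll refine the jar position and grasp it high.

Run:
```python
from h import *; from m import ld,ray
im,d,c=ld('w1'); W=cloud(d,c)
m=(im.max(2)<75).astype(np.uint8); m[260:]=0
k,l,s,ce=cv2.connectedComponentsWithStats(m); i=l[223,319]
q=cv2.findContours((l==i).astype(np.uint8),cv2.RETR_EXTERNAL,cv2.CHAIN_APPROX_NONE)[0][0][:,0]
p=ray(c,q,.042)[:,:2]; ctr,r=cv2.minEnclosingCircle(p.astype(np.float32))
print(s[i],p.mean(0),ctr,r,ray(c,ce[i],.042),np.median(W[215:232,310:328,2]))
x,y=ray(c,ce[i],.042)[0][:2]
assert abs(x-.631)<.006 and abs(y-.157)<.006
R=down(.037)
robot.servo_line([x,y,.10],.15,R)
print(robot.servo_line([x,y,.034],.08,until_force=8))
robot.set_gripper(0.03,35)
o=robot.observe();print(o['time'],o['tool_pos'],o['grip_width'],o['grasp_force'])
robot.servo_line([x,y,.08],.1)
robot.servo_line([x,y,.30],.25)
im,d,c=snap('wrist','w2.png')
o=robot.observe();print(o['time'],o['tool_pos'],o['grip_width'],o['grasp_force'],o['contact_force'])
```

```text
[ 294  198   50   51 1974] [0.63249573 0.16011039] (0.632756233215332, 0.16005775332450867) 0.022192148491740227 [[0.63239729 0.16017131 0.042     ]] 0.04197546757893997
False
4.6 [0.63273869 0.16024335 0.03463163] 0.0424210979234931 35.876352936029434
6.2917 [0.63215824 0.1601088  0.29827625] 0.042452818126120034 35.656055957078934 [ 0.55115567 -0.61598783 -1.04561002]
```

View pics/w2.png

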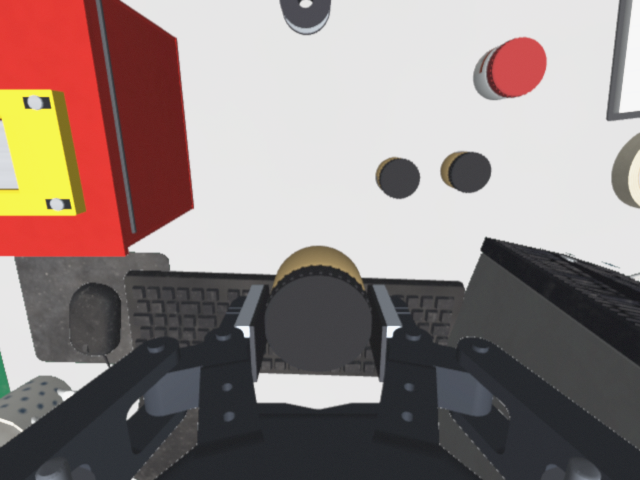

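The jar is held upright, with its lid centred near (319,317) between the pads. Next I'll carry it behind the throat and measure both in one wrist image, so the camera calibration error cancels.

Run:
```python
from h import *; from m import ray
R=down(.037)
robot.reach([.655,-.079,.30],R)
im,d,c=snap('wrist','w3.png'); o=robot.observe();t=o['tool_pos'];print(o['time'],t)
np.savez('w3.npz',im=im,d=d,K=c['mtx'],P=c['pose'])
hsv=cv2.cvtColor(im,cv2.COLOR_RGB2HSV);W=cloud(d,c)
y=((hsv[...,0]>22)&(hsv[...,0]<35)&(hsv[...,1]>150)&(hsv[...,2]>150)).astype(np.uint8)
k,l,s,ce=cv2.connectedComponentsWithStats(y); i=1+np.argmax(s[1:,4]); y=(l==i).astype(np.uint8)
print('z',np.median(W[y>0][:,2]))
cs,h=cv2.findContours(y,cv2.RETR_CCOMP,cv2.CHAIN_APPROX_NONE)
for q in sorted(cs,key=cv2.contourArea)[::-1][:2]:
    r=cv2.minAreaRect(ray(c,q[:,0],.182)[:,:2].astype(np.float32)); print(np.round(r[0],4),np.round(r[1],4),r[2],cv2.boundingRect(q))
# held lid: depth points close to the lid height
zl=t[2]+.042-.0346
m=(abs(W[...,2]-zl)<.004)&(np.hypot(W[...,0]-t[0],W[...,1]-t[1])<.03)&(im.max(2)<75)
p=W[m]; 
print('lid',m.sum(),p.min(0),p.max(0),(p.min(0)+p.max(0))/2-t, np.median(p,0)-t)
```

```text
7.2917 [ 0.65509286 -0.07745556  0.29994519]
z 0.1815676602388974
[ 0.5835 -0.0786] [0.084  0.1257] 2.1788835525512695 (222, 66, 194, 130)
[ 0.5834 -0.0785] [0.0489 0.0496] 2.179319381713867 (282, 95, 75, 76)
lid 8812 [ 0.6335722  -0.10684951  0.30335323] [ 0.67761722 -0.05396038  0.31130047] [ 0.00050185 -0.00294939  0.00738165] [-0.0010854   0.00091317  0.00719689]
```

View pics/w3.png

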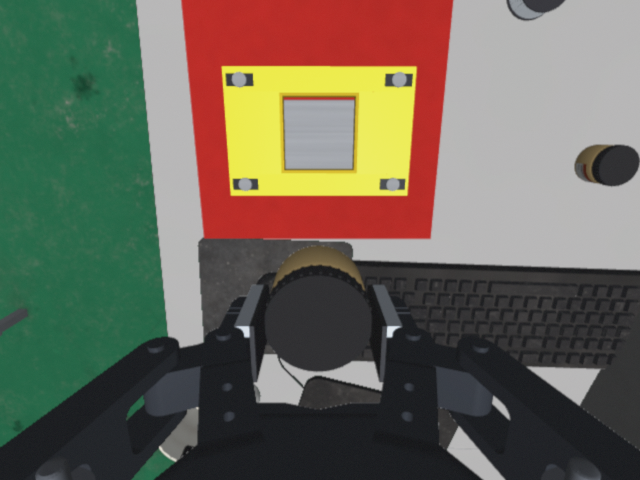

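The throat opening is at (282..357, 95..171), which gives a centre of (0.5834, -0.0785). It measures 49 x 49.6 mm, as specified, at z 0.182. I'll insert gently and feel for the edges.

Run:
```python
from h import *
R=down(.038); X,Y=.583,-.0788; a=.038
robot.servo_line([X,Y,.30],.15,R); robot.servo_line([X,Y,.226],.12); robot.wait(.4)
ok=False
for bx,by in [(0,0),(0,.002),(0,-.002),(.002,0),(-.002,0),(.002,.002),(.002,-.002),(-.002,.002),(-.002,-.002)]:
    x=X+np.cos(a)*bx-np.sin(a)*by; y=Y+np.sin(a)*bx+np.cos(a)*by
    if bx or by: robot.servo_line([x,y,.224],.05); robot.wait(.3)
    f0=robot.observe()['contact_force']
    hit=robot.servo_line([x,y,.1975],.02,until_force=3.5)
    o=robot.observe(); print(bx,by,hit,o['tool_pos'].round(4),(o['contact_force']-f0).round(2),o['grip_width'],o['time'])
    if o['tool_pos'][2]<.2045: ok=True;break
    if o['time']>30: break
```

```text
0 0 True [ 0.5828 -0.0788  0.1977] [-0.34  0.19  5.04] 0.04241385103009854 10.4833
```

The jar went straight in and met the flap at the expected height. Next I'll release, back off and check.

Run:
```python
from h import *; from m import ray
robot.set_gripper(.07); p=robot.observe()['tool_pos']
robot.servo_line([p[0],p[1],.27],.15); robot.set_gripper(0.0,40)
robot.servo_line([p[0]+.045,p[1],.29],.15); robot.wait(.2)
im,d,c=snap('wrist','w4.png'); W=cloud(d,c); np.savez('w4.npz',im=im,d=d,K=c['mtx'],P=c['pose'])
m=(im.max(2)<75)&(np.hypot(W[...,0]-p[0],W[...,1]-p[1])<.035)&(W[...,2]>.19)&(W[...,2]<.22)
q=W[m]; print(m.sum(),np.median(q,0),q.min(0),q.max(0)); o=robot.observe();print(o['time'],o['tool_pos'],o['grip_width'],o['contact_force'])
```

```text
3835 [ 0.58386932 -0.07738136  0.20540471] [ 0.56271847 -0.09904452  0.20138537] [ 0.60588633 -0.05585509  0.20777328]
12.9 [ 0.62689473 -0.07878425  0.29014622] -5.056858169000774e-05 [-0.04163701  1.04314849  0.30649252]
```

View pics/w4.png

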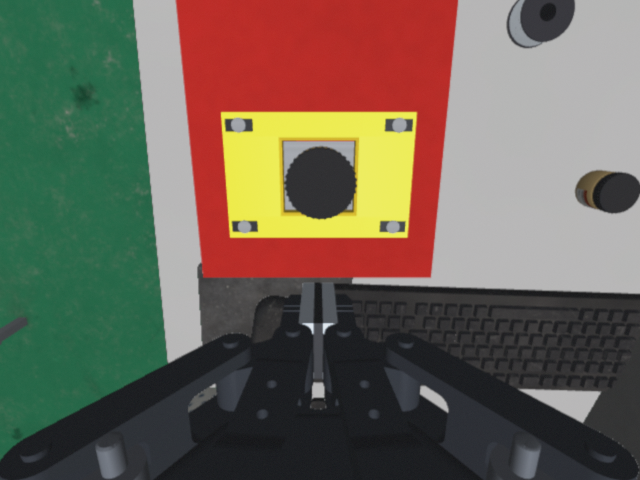

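The jar stands upright in the throat, with its lid at (320,183) and z 0.2054, which leaves the 24 mm above the unit as described. Next I'll push it with closed fingers.

Run:
```python
from h import *
X,Y=.583,-.0785
robot.servo_line([X,Y,.25],.15); robot.servo_line([X,Y,.222],.08); robot.wait(.4)
f0=robot.observe()['contact_force']
z=.222
while z>.1565:
    z-=.005
    hit=robot.servo_line([X,Y,z],.03,until_force=15)
    o=robot.observe(); print(round(z,4),hit,o['tool_pos'].round(4),(o['contact_force']-f0).round(2),round(o['time'],2))
    if hit: break
```

```text
0.217 False [ 0.5829 -0.0785  0.2167] [ 1.85  1.08 -0.79] 14.67
0.212 False [ 0.5826 -0.0785  0.2125] [-2.    0.99  3.67] 14.98
0.207 False [ 0.583  -0.0785  0.2069] [0.05 0.21 0.59] 15.3
0.202 False [ 0.583  -0.0784  0.2015] [-0.41 -0.15 -0.33] 15.62
0.197 False [ 0.5829 -0.0785  0.1966] [ 0.76 -1.46 -0.13] 15.93
0.192 False [ 0.5828 -0.0785  0.1916] [ 0.4   0.52 -0.51] 16.25
0.187 False [ 0.5828 -0.0785  0.1867] [ 1.15  0.68 -0.51] 16.57
0.182 False [ 0.5829 -0.0785  0.1817] [ 0.29  0.37 -0.61] 16.88
0.177 False [ 0.5829 -0.0785  0.1767] [ 1.46  0.25 -0.81] 17.2
0.172 False [ 0.583  -0.0785  0.172 ] [-0.18  2.02  1.38] 17.52
0.167 False [ 0.5828 -0.0785  0.1667] [0.02 0.36 1.7 ] 17.83
0.162 False [ 0.5827 -0.0785  0.1616] [-0.13  0.35  1.43] 18.15
0.157 False [ 0.5827 -0.0785  0.1566] [-1.39  0.29  0.75] 18.47
0.152 False [ 0.5827 -0.0785  0.1516] [-1.76  1.12  0.29] 18.78
```

Run:
```python
from h import *
X,Y=.583,-.0785
robot.servo_line([X,Y,.25],.1); robot.servo_line([X+.045,Y,.29],.15); robot.wait(.3)
im,d,c=snap('wrist','w5.png'); W=cloud(d,c)
m=(abs(W[...,0]-X)<.018)&(abs(W[...,1]-Y)<.018); print(np.percentile(W[m][:,2],[2,25,50,75,98]), robot.observe()['time'])
# depth plane slope over the flap
q=W[m&(W[...,2]<.18)]
if len(q)>50: print(np.linalg.lstsq(np.c_[q[:,:2],np.ones(len(q))],q[:,2],rcond=None)[0])
```

```text
[0.16179583 0.16272692 0.16318252 0.1636259  0.16466744] 20.8167
[ 8.28947811e-04 -6.56162982e-05  1.62699356e-01]
```

View pics/w5.png

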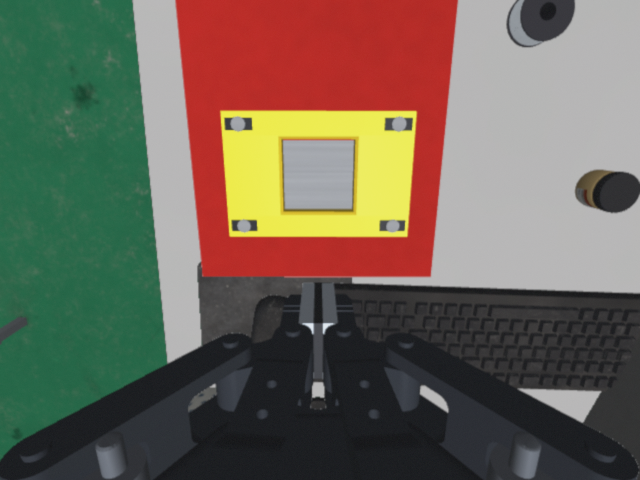

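The jar is gone from the throat at (319,175). The flap is shut and level, with slope ≈0 and its top at z 0.163. The arm is clear of everything, and the reel and neighbouring jar haven't moved. I'm handing it in.

Run:
```python
from h import *
robot.wait(1.0); print(ticket.job_done())
```

```text
the job is handed in; nothing more can be done
None
```

The flux jar was set upright in the throat and pushed through, the flap closed level behind it, and the job was handed in at about 22 s; no verdict came back, and the jar's rest inside the bin is inferred from the empty throat and shut flap.

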